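# Take down the gluing press and lay out the mended spectacle frame

### The arm

A 6-joint arm with a two-finger parallel gripper is mounted at the origin on a cart in front of the work surface, level with it; the furniture and walls round the work are solid. World frame = base frame: x ahead of the robot, y to its left, z up, the work surface at z = 0. Lengths are in m, angles in degrees, forces in N, time in s.
With the tool pointing down it reaches from about 0.35 to 0.875 m from the base axis. Payload 4.2 kg.
Tool frame: the origin (TCP) lies on the centre line of the jaws, within the pads' length; the fingertips stand 19 mm ahead of it and the grasp point (between the pads) is the TCP; z points along the fingers, y is the line along which they close (so a half turn about z gives the same grasp; the last joint's range is limited). The gripper opens to 87 mm and grips with 3 to 60 N. Pads are 19 mm wide; open, the fingers measure 117 mm over their backs; the gripper's body (75 mm by 190 mm) begins 51 mm behind the grasp point.
Start: joints at [-59.152, 22.042, 0.453, 0, -68.411, -14.817], TCP at [0.173, -0.601, 0.242] pointing down, gripper open.
Joint ranges: [-179.83, 179.83], [-69.29, 118.12], [-61.27, 80.66], [-181.25, 117.63], [-171.15, -9.14], [-177.46, 177.46]. Speed limits (degrees/s): [159.86, 159.86, 180, 180, 180, 180].

### API

Orientations are given as a 3x3 rotation matrix whose columns are the frame's x, y, z axes.
In Python, from station import sense, capture, finish_job, search_frame, masks_of gives the robot as it stands.
- The arm moves only by the tool drive_tool, never from a script. Its argument "rows" is a list of rows, each a list of 7 numbers: the opening in per cent of the stroke, from 0 (shut) to 100 (fully open), then the shift along the world's x, y, z in mm, then the turn, a rotation vector about the world's x, y, z in rad. In form: [[fingers, dx, dy, dz, wx, wy, wz], ...]. A call has 1 to 5 rows; each row shifts and turns the commanded pose from where the row before left it; what a row does not reach is not made up. A row lasts 1/12 s, in which the tool goes at most 41.7 mm and 7.16 degrees, less where a joint would pass 70% of its speed; a pose out of reach is approached as far as the arm can. A call is refused whole if a number of a shift passes 41.7 or a number of a turn 0.125, either way. A call with a gripper value outside its range is refused whole. The fingers move at their own pace and stop on an object; the grip force is fixed at half the most. Time passes only in rows, so rows that do not move let the fingers close. It gives the time, the measured TCP pose, the force, the opening and the grip force at its end, in the units of the state.
- sense(): the state, without advancing time (a new reading comes with each control period).
- capture(name): name is "side" or "top"; returns a dict with "frame" (480x640x3 uint8, red, green, blue), "z_map" (480x640 float32, m along the optical axis (not along the pixel's ray), 0 where there is no reading), "fx", "fy", "cx", "cy" (pixels), "distortion" ([k1, k2, p1, p2, k3] as OpenCV has them; the pictures are not rectified), "R" (3x3) and "t" (3): a world point X has camera coordinates R X + t. Camera axes: x right, y down, z forward; pixel columns grow to the right and rows downward; lengths in m; the calibration is good to about 2 mm. A picture is of the moment at which its call begins.
- finish_job(): hands the job in; it is judged then, once.
Trained networks look in a picture, given as the dict that the camera call returned (one of the last four; its "shot" number tells which), for a name from the list of things; names that differ only in an ending like _2 or _b are one class to them, and where a whole thing is asked for, a point or a joint stands for the part that bears it (a point fixed in the world has none). Each returns a list of dicts, best first, with "p" (0 to 1); they miss things now and then, are a little off and sometimes report something else, mostly with a low value. They report only what shows in the picture. A call takes as long as a camera call. They do not tell look-alikes from the thing itself.
- search_frame(label, picture): "xy" ([column, row] in pixels, amid what is visible of it).
- masks_of(label, picture): "region" (480x640 bool, what is visible of it) and "xy" ([column, row] in pixels, amid what is visible of it).
The state is a dict: "time_s": time; "joints": joint angles; "joint_velocities": joint speeds; "effort": joint torques, N m; "tcp_pos": TCP position; "ee_rot": TCP orientation; "wrist_force": force on the tool from outside, world axes, zero at the start; "moment": the same for the moment, N m; "gripper_width": opening from 0.0 (shut) to 1.0 (fully open); "gripper_force": force on a finger pad.
Only numpy, scipy, OpenCV 4.12 (cv2) and the standard library are available. Lean on these libraries where they do the work, as an engineer would, in place of code of your own. Each camera call takes 0.05 s, during which the arm holds its last target. There are 200 camera calls.

### The job

The cement in the bridge of the brown frame front has set: take the gluing press apart from the top and put every part away upright. The small brass weight goes into the small cup with red felt, the larger dark steel weight into the larger cup with green felt, the aluminium press block lengthwise into the saddles of its wooden rest, and the mended frame front lengthwise along the middle of the felt cushion in the job tray. Do not drop the frame front.

Things in the scene. Friction and masses are not known exactly. Their poses are not given: they have to be found in the camera images.
- glue_press: Gluing press, fixed: dark blue base plate 140 (x) x 120 (y) x 8 mm. Origin: centre of its underside on the table. A raised pad 34 (x) x 116 (y) mm, top 14 mm above the table, carries the frame front. Two upright steel guide pins, diameter 7 mm, stand at x = -55 and +55 mm, y = 0, and end 42 mm above the table. The four loose parts start stacked at its middle with their axes along its own: frame front, press block, steel weight, brass weight.
- frame_front: Brown spectacle frame front without temples, lying flat: 46 (x) x 132 (y, its length) mm, solid height 9 mm (hinges at the ends 11 mm), about 30 g. Origin: centre of its underside; starts 14 mm above the table on the press pad, which is narrower than the frame, so fingers can reach down to its underside at both long sides at the middle, between the guide pins.
- press_block: Aluminium press block with a strip of cork under it, 134 (x, its length) x 40 (y) x 14 (z) mm, about 0.18 kg. Origin: centre of its underside; starts flat across the bridge of the frame front, 23 mm above the table, with its two 15 mm through holes (at x = -55 and +55 mm) over the guide pins, which stand 5 mm above its top: lift it straight up by at least 25 mm.
- steel_weight: Dark steel disc weight, diameter 38 mm, height 22 mm, flat top, about 0.19 kg. Origin: centre of its underside; starts on the press block, 37 mm above the table.
- brass_weight: Brass weight: body of diameter 28 mm and height 18 mm, with a knob of diameter 13 mm on top up to 29 mm; about 0.10 kg. Origin: centre of its underside; starts on the steel weight, 59 mm above the table.
- brass_cup: Smaller turned wooden cup with red felt, fixed, home of the brass weight: outer diameter 62 mm, round recess of diameter 42 mm, floor 8 mm and rim 12 mm above the table. Origin: centre of its underside.
- steel_cup: Larger turned wooden cup with green felt, fixed, home of the steel weight: outer diameter 72 mm, round recess of diameter 52 mm, floor 8 mm and rim 12 mm above the table. Origin: centre of its underside.
- block_rest: Wooden rest with two saddles, fixed, home of the press block: base 124 (x) x 72 (y) x 6 mm; saddles 26 mm long centred at x = -46 and +46 mm, their seats 10 mm above the table, between cheeks that rise to 17 mm and leave 56 mm in y. The block lies along x; between the saddles (66 mm) there is free room for fingers beside the block. Origin: centre of its underside.
- job_tray: Shallow grey-green job tray, fixed, home of the frame front: 110 (x) x 170 (y) mm, rim 8 mm high, with a grey felt cushion 42 (x) x 120 (y) mm in its middle, top 11 mm above the table. The frame front lies on the cushion, its length along y. Origin: centre of its underside.
Mind the look-alikes: they are no part of the job. What is shaped like the steel_weight but pink, purple or white is not meant.

How it is judged (in metres and radians):
At the end, for the whole second after the job is handed in: Weights on the floors of their own cups (centres within 9 mm), block on both saddles of its rest (15 mm, 0.3 rad), frame front on the tray's cushion (14 mm, 0.25 rad); each at seat height within 2.5 mm, tilted under 0.08 rad, moving under 0.02 m/s (horizontal distance between brass_weight and brass_cup below 0.009 m and z of brass_weight in the frame of brass_cup between 0.0055 and 0.0105 m and angle between each of brass_weight, steel_weight, press_block, frame_front's own z axis and vertical below 0.08 rad and linear speed of each of brass_weight, steel_weight, press_block, frame_front below 0.02 m/s and horizontal distance between steel_weight and steel_cup below 0.009 m and z of steel_weight in the frame of steel_cup between 0.0055 and 0.0105 m and horizontal distance between press_block and block_rest below 0.015 m and z of press_block in the frame of block_rest between 0.0075 and 0.0125 m and angle between the x axis of press_block and the x axis of block_rest, either way round below 0.3 rad and horizontal distance between frame_front and job_tray below 0.014 m and z of frame_front in the frame of job_tray between 0.0085 and 0.0135 m and angle between the y axis of frame_front and the y axis of job_tray, either way round below 0.25 rad); the robot touches nothing.
It fails at once if the frame front is dropped (falls free, faster than 0.6 m/s, as from 2 cm or more) (linear speed of frame_front above 0.6 m/s and contact force between frame_front and the fingers below 0.1 N).
It also fails if it takes over 109 s, if anything falls off the work surface, if the arm or the gripper's body presses on something with over 40 N, if the wrist force passes 120 N, or if a joint passes its speed limit or range.

## Working session

There is one attempt and no reset: what is moved stays moved. The work goes in short steps, Python scripts to look and compute and a tool call to move; the robot and the scene stay as the last step left them, time stands still between calls to the robot, and variables do not carry over. Pictures are saved under pics/ and viewed, at most 14 in all, crops included, and the job is handed in when it is done.

Besides the shell and the picture viewer there is one more tool, called as name([rows], argument=value, ...), one row to a line, values as JSON. drive_tool: Moves the arm, as the interface text tells. Its arguments: {"type":"object","properties":{"rows":{"type":"array"}},"required":["rows"]}

```bash
mkdir -p pics; cat > h.py <<'E'
import numpy as np, cv2
from station import *
def cloud(p):
    z=p["z_map"]; K=np.array([[p["fx"],0,p["cx"]],[0,p["fy"],p["cy"]],[0,0,1.]])
    v,u=np.mgrid[0:480,0:640]
    n=cv2.undistortPoints(np.stack([u,v],-1).reshape(-1,1,2).astype(np.float64),K,np.array(p["distortion"],float)).reshape(480,640,2)
    C=np.dstack([n*z[...,None],z]); X=(C-np.array(p["t"]))@np.array(p["R"])
    X[z==0]=np.nan
    return X
def save(p,n): cv2.imwrite("pics/"+n,p["frame"][:,:,::-1])
E
python3 - <<'E'
from h import *
s=sense(); print(s["tcp_pos"],s["ee_rot"],s["gripper_width"],s["time_s"])
for c in("top","side"):
    p=capture(c); save(p,c+"0.png"); X=cloud(p); np.savez(c+"0.npz",X=X,f=p["frame"])
    for n in "glue_press frame_front press_block steel_weight brass_weight brass_cup steel_cup block_rest job_tray".split():
        for d in masks_of(n,p)[:3]:
            if d["p"]<.2: continue
            Q=X[d["region"]]; Q=Q[~np.isnan(Q[:,0])]
            if len(Q)==0: print(c,n,d["p"],d["xy"]);continue
            zt=np.percentile(Q[:,2],95)
            r=cv2.minAreaRect((Q[:,:2]*1000).astype(np.float32))
            print(c,n,round(d["p"],2),np.round(d["xy"]),"med",np.median(Q,0).round(3),"z95",zt.round(3),"rect",np.round(r[0],1),np.round(r[1],1),round(r[2],1))
E
```

```text
[ 0.17245569 -0.60013024  0.24046713] [[-9.61165083e-01 -2.75973199e-01 -6.90832962e-04]
 [-2.75974050e-01  9.61162808e-01  2.09267869e-03]
 [ 8.64797169e-05  2.20206166e-03 -9.99997572e-01]] 1.00152135638315 0.0
top glue_press 0.67 [235. 261.] med [0.495 0.114 0.009] z95 0.016 rect [500.1 132.3] [142.3 123. ] 9.1
top frame_front 0.8 [236. 266.] med [0.5   0.106 0.021] z95 0.026 rect [499.5 132.4] [ 49.3 130.1] 7.1
top frame_front 0.52 [265. 182.] med [0.667 0.05  0.01 ] z95 0.015 rect [666.4  50.2] [58.2 59. ] 2.5
top press_block 0.57 [223. 269.] med [0.482 0.128 0.036] z95 0.041 rect [498.3 131.1] [132.3  40. ] 9.6
top press_block 0.34 [450. 260.] med [ 0.507 -0.325  0.008] z95 0.017 rect [ 508.  -326.8] [125.2  77.1] 2.5
top steel_weight 0.8 [167. 313.] med [0.395 0.241 0.022] z95 0.026 rect [395.5 242.1] [35.9 35.4] 87.7
top steel_weight 0.7 [288. 314.] med [0.388 0.003 0.022] z95 0.026 rect [388.3   3.6] [35.2 32.1] 45.7
top steel_weight 0.67 [199. 331.] med [0.358 0.176 0.022] z95 0.026 rect [358.3 177. ] [35.2 36.8] 2.4
top brass_weight 0.49 [221. 258.] med [0.497 0.13  0.077]
[... 1128 characters left out ...]
] med [0.389 0.014 0.021] z95 0.024 rect [390.7   5.4] [34.7 39.9] 30.6
side brass_cup 0.86 [235. 277.] med [0.67  0.054 0.011] z95 0.014 rect [675.9  45.4] [60.8 82. ] 43.4
side steel_cup 0.66 [282. 226.] med [ 0.644 -0.157  0.01 ] z95 0.014 rect [ 645.6 -159.8] [66.8 76.2] 28.2
side steel_cup 0.34 [301. 312.] med [0.494 0.147 0.054] z95 0.061 rect [495.  141.9] [36.6 19. ] 32.9
side steel_cup 0.3 [300. 338.] med [0.492 0.18  0.022] z95 0.025 rect [500.5 140.4] [ 44.9 120. ] 11.8
side block_rest 0.67 [355. 201.] med [ 0.507 -0.319  0.008] z95 0.017 rect [ 509.9 -334.7] [126.9 107.1] 6.0
side job_tray 0.78 [329. 257.] med [ 0.507 -0.069  0.005] z95 0.013 rect [510.7 -84.4] [186.2 116. ] 87.8
```

View pics/top0.png

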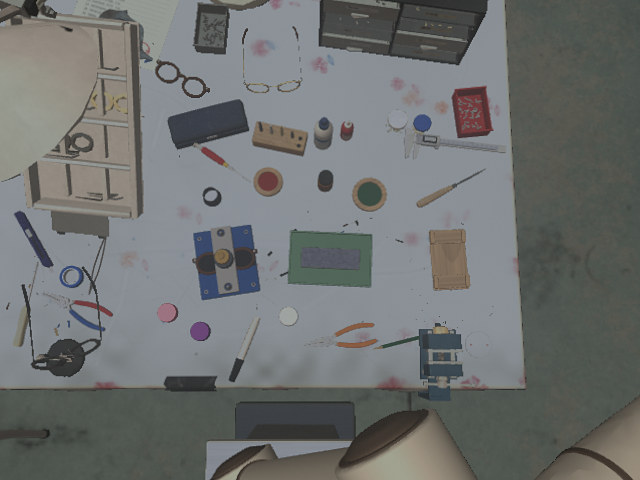

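View pics/side0.png

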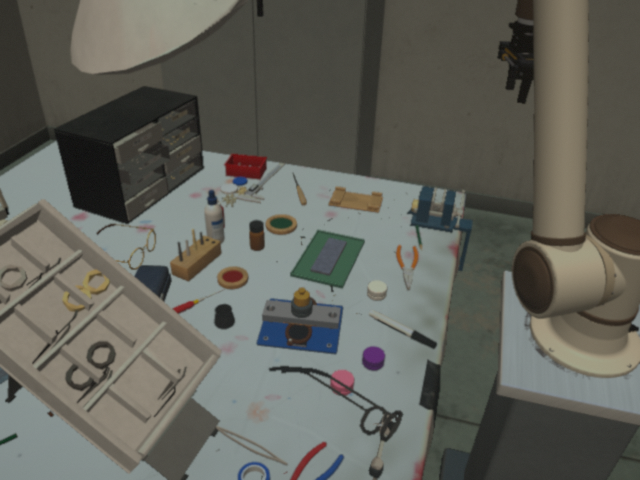

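```bash
python3 - <<'E'
from h import *
d=np.load("top0.npz");X=d["X"]
def sel(name,cx,cy,r,z0,z1):
    m=(np.hypot(X[...,0]-cx,X[...,1]-cy)<r)&(X[...,2]>z0)&(X[...,2]<z1)
    Q=(X[m][:,:2]*1000).astype(np.float32)
    print(name,len(Q),"mean",Q.mean(0),"rect",[np.round(a,1) for a in cv2.minAreaRect(Q)],"circ",cv2.minEnclosingCircle(Q),"zmed",np.median(X[m][:,2]))
sel("knob",.499,.131,.04,.083,.1)
sel("brassbody",.499,.131,.04,.073,.082)
sel("steel",.499,.131,.04,.055,.063)
sel("block",.499,.131,.09,.033,.041)
sel("frame",.499,.131,.09,.019,.0275)
sel("brasscup",.668,.05,.05,.0095,.018)
sel("brassfloor",.668,.05,.021,.004,.0095)
sel("steelcup",.643,-.164,.05,.0095,.018)
sel("rest",.508,-.326,.08,.003,.02)
sel("restcheek",.508,-.326,.08,.0145,.02)
sel("tray",.507,-.082,.11,.0035,.02)
sel("cushion",.507,-.082,.068,.0095,.015)
E
```

```text
knob 33 mean [498.79385 131.12065] rect [array([498.8, 131.7]), array([11. , 10.1]), np.float64(84.6)] circ ((499.13885498046875, 131.64752197265625), 5.923561096191406) zmed 0.08775582952542131
brassbody 122 mean [498.14194 130.59076] rect [array([498.9, 131.7]), array([26.8, 25.7]), np.float64(45.8)] circ ((498.9501647949219, 131.3467254638672), 14.02915096282959) zmed 0.07665598799367115
steel 104 mean [495.9095 128.8389] rect [array([499.1, 131.4]), array([36.5, 36.3]), np.float64(56.4)] circ ((499.31903076171875, 131.7125244140625), 18.976484298706055) zmed 0.058875588241489106
block 879 mean [496.94177 130.50685] rect [array([499.4, 131.6]), array([134.1,  40.6]), np.float64(9.3)] circ ((498.9714660644531, 131.28024291992188), 69.15921020507812) zmed 0.03669136277775969
frame 326 mean [499.69626 131.05621] rect [array([497.8, 127.2]), array([109.8, 111.8]), np.float64(48.4)] circ ((499.4786682128906, 129.49891662597656), 68.87591552734375) zmed 0.022317054218525027
brasscup 386 mean [667.3797    49.834686] rect [array([668.1,  49.9]), array([60.6, 61.2]), np.float64(39.6)] circ
[... 601 characters left out ...]
] circ ((508.0786437988281, -325.8857727050781), 79.84394836425781) zmed 0.007341433041279911
restcheek 168 mean [ 508.31134 -324.11884] rect [array([ 507.4, -324.3]), array([116.5,  71.6]), np.float64(2.7)] circ ((507.1753234863281, -324.76177978515625), 67.10830688476562) zmed 0.01668460240596329
tray 3183 mean [506.54437  -81.494896] rect [array([506.9, -80.6]), array([217.3, 212.2]), np.float64(24.6)] circ ((506.974853515625, -81.98246765136719), 109.9298095703125) zmed 0.006942964777842724
cushion 859 mean [506.73712 -80.91672] rect [array([506.5, -80.8]), array([120.8, 108.8]), np.float64(88.1)] circ ((506.49493408203125, -79.63860321044922), 65.58133697509766) zmed 0.01153408659239373
```

The top view shows the press stack at (225,260), the red cup at (267,182), the green cup at (369,194), the tray at (330,258) and the rest at (449,260). The side view confirms the order of the stack, and the pink, purple and white discs are decoys. Next I check the heights of the obstacles along the route.

```bash
python3 - <<'E'
from h import *
for c in("top","side"):
    X=np.load(c+"0.npz")["X"]; q=X[~np.isnan(X[...,0])]
    print(c,"rows x .30...85 step .05; cols y -.6...45; max z mm")
    for x in np.arange(.2,.9,.05):
        print(round(x,2),[int(1000*max(q[(abs(q[:,0]-x)<.025)&(abs(q[:,1]-y)<.025)][:,2],default=-.001)) for y in np.arange(-.6,.46,.05)])
E
```

```text
top rows x .30...85 step .05; cols y -.6...45; max z mm
0.2 [-734, -738, -736, -1, -734, 664, 667, 664, 701, 737, 737, 723, 509, -734, -732, -733, -736, -737, -737, -736, -737, -736]
0.25 [-1, -1, -1, 8, 588, 655, 655, 49, 6, 735, 738, 724, 6, 7, 20, 6, 10, 6, 7, 5, 10, 15]
0.3 [-1, -1, -1, 9, 574, 75, 81, 80, 7, 8, 10, 9, 7, 8, 22, 8, 8, 8, 8, 128, 200, 175]
0.35 [-1, -1, -1, 7, 9, 75, 80, 82, 13, 15, 17, 17, 26, 23, 20, 28, 29, 6, 7, 110, 226, 19]
0.4 [-1, -1, -1, 6, 7, 8, 17, 7, 9, 11, 9, 9, 27, 17, 12, 23, 25, 28, 7, 134, 235, 232]
0.45 [-1, -1, -1, 7, 7, 22, 20, 7, 7, 14, 12, 13, 12, 15, 44, 43, 25, 6, 6, 153, 16, 232]
0.5 [-1, -1, -1, 8, 9, 18, 13, 8, 8, 17, 17, 18, 17, 26, 81, 93, 28, 631, 629, 6, 15, 18]
0.55 [-1, -1, -1, 7, 7, 22, 21, 9, 7, 13, 14, 16, 12, 9, 43, 47, 635, 649, 648, 80, 29, 25]
0.6 [-1, -1, -1, 8, 7, 8, 18, 18, 16, 18, 8, 9, 8, 6, 9, 34, 634, 652, 651, 86, 85, 84]
0.65 [-1, -1, -1, 7, 7, 17, 21, 17, 19, 16, 65, 66, 13, 19, 16, 35, 626, 653, 652, 122, 121, 120]
0.7 [-1, -1, -1, 9, 15, 19, 8, 12, 11, 13, 61, 65, 19, 17, 13, 18, 593, 647, 647, 153, 136, 136]
0.7
[... 933 characters left out ...]
, 15, 14, 9, 78, 90, 26, 4, 588, 592, 574, 16]
0.55 [-1, -1, -1, 5, 5, 19, 21, 4, 5, 12, 13, 14, 12, 4, 39, 43, 11, 5, 80, 593, 589, 23]
0.6 [-1, -1, -1, 5, 4, 5, 4, 16, 14, 16, 4, 5, 4, 5, 8, 33, 33, 4, 113, 592, 592, 83]
0.65 [-1, -1, -1, 6, 6, 14, 18, 17, 15, 15, 64, 65, 14, 15, 15, 33, 32, -1, 147, 589, 580, 120]
0.7 [-1, -1, -1, 4, 12, 11, 5, 10, 10, 14, 62, 63, 13, 15, 14, 16, 15, -1, 181, 542, 141, 144]
0.75 [-1, -1, -1, 9, 39, 38, 36, 40, 45, 4, 107, 128, 84, 79, 37, 44, 43, -1, 216, 185, 179, 178]
0.8 [-1, -1, -1, 4, 36, 38, 42, 47, 47, 4, 75, 86, 36, 63, 45, 46, -1, 247, 249, 221, 215, 211]
0.85 [-1, -1, -1, -1, 37, 37, 5, 5, 5, 5, 4, 5, 47, 45, 44, 44, -1, 275, 276, 275, 225, 200]
```

drive_tool([
  [100,16.3,36.6,0,0,0,-0.0234],
  [100,16.3,36.6,0,0,0,-0.0234],
  [100,16.3,36.6,0,0,0,-0.0234],
  [100,16.3,36.6,0,0,0,-0.0234],
  [100,16.3,36.6,0,0,0,-0.0234],
])

```text
time_s: 1.42
tcp_pos: [0.2544, -0.4161, 0.2416]
ee_rot: [[-0.987, -0.16, 0.0], [-0.16, 0.987, -0.0], [-0.0, -0.0, -1.0]]
wrist_force: [0.4, 0.1, 0.4]
gripper_width: 0.999
gripper_force: 0.0
```

drive_tool([
  [100,16.3,36.5,0,0,0,0],
  [100,16.3,36.5,0,0,0,0],
  [100,16.3,36.5,0,0,0,0],
  [100,16.3,36.5,0,0,0,0],
  [100,16.3,36.5,0,0,0,0],
])

```text
time_s: 1.83
tcp_pos: [0.3359, -0.2334, 0.242]
ee_rot: [[-0.987, -0.162, 0.001], [-0.162, 0.987, -0.0], [-0.001, -0.001, -1.0]]
wrist_force: [1.1, 0.1, 0.4]
gripper_width: 0.999
gripper_force: 0.0
```

drive_tool([
  [100,16.3,36.5,0,0,0,0],
  [100,16.3,36.5,0,0,0,0],
  [100,16.3,36.5,0,0,0,0],
  [100,16.3,36.5,0,0,0,0],
  [100,16.3,36.5,0,0,0,0],
])

```text
time_s: 2.25
tcp_pos: [0.4175, -0.0506, 0.2422]
ee_rot: [[-0.987, -0.163, 0.002], [-0.163, 0.987, 0.0], [-0.002, 0.0, -1.0]]
wrist_force: [0.3, -0.5, 0.7]
gripper_width: 1.0
gripper_force: 0.0
```

drive_tool([
  [100,16.3,36.5,-16,0,0,0],
  [100,16.3,36.5,-16,0,0,0],
  [100,16.3,36.5,-16,0,0,0],
  [100,16.3,36.5,-16,0,0,0],
  [70,16.3,36.5,-16,0,0,0],
])

```text
time_s: 2.67
tcp_pos: [0.4965, 0.126, 0.1637]
ee_rot: [[-0.987, -0.163, 0.001], [-0.163, 0.987, 0.0], [-0.001, 0.0, -1.0]]
wrist_force: [0.4, -0.4, 0.7]
gripper_width: 0.976
gripper_force: 0.0
```

drive_tool([
  [70,0,0,0,0,0,0],
  [70,0,0,0,0,0,0],
  [70,0,0,0,0,0,0],
])

```text
time_s: 2.92
tcp_pos: [0.4957, 0.1238, 0.164]
ee_rot: [[-0.987, -0.163, -0.001], [-0.163, 0.987, -0.001], [0.001, -0.0, -1.0]]
wrist_force: [-0.5, -0.5, 0.8]
gripper_width: 0.784
gripper_force: 0.0
```

drive_tool([
  [70,3.4,7.7,0,0,0,0],
  [70,0,0,-25,0,0,0],
  [70,0,0,-20,0,0,0],
  [70,0,0,0,0,0,0],
  [70,0,0,0,0,0,0],
])

```text
time_s: 3.33
tcp_pos: [0.4993, 0.1309, 0.1195]
ee_rot: [[-0.987, -0.161, -0.0], [-0.161, 0.987, -0.001], [0.0, -0.001, -1.0]]
wrist_force: [1.1, -0.4, 0.3]
gripper_width: 0.698
gripper_force: 0.0
```

```bash
python3 - <<'E'
from h import *
for i in range(3):
    s=sense(); print(s["tcp_pos"],s["time_s"],s["joints"])
    p=capture("side")
save(p,"s1.png")
E
```

```text
[0.4992778  0.13085813 0.11952236] 3.3333 [ 3.27341583e+01  1.88876367e+01 -2.42033915e+01  2.83920231e-02
 -4.69488472e+01 -1.13473106e+02]
[0.50006374 0.13135571 0.12041278] 3.3833 [ 3.27420476e+01  1.88376198e+01 -2.41253498e+01  4.86308087e-02
 -4.69387468e+01 -1.13469404e+02]
[0.50039432 0.13166928 0.12084442] 3.4333 [ 3.27507795e+01  1.88089865e+01 -2.40899576e+01  4.59196632e-02
 -4.69280873e+01 -1.13467490e+02]
```

drive_tool([
  [70,-0.5,0,-15,0,0,0],
  [70,0,0,-14,0,0,0],
  [70,0,0,-5,0,0,0],
  [70,0,0,0,0,0,0],
  [25,0,0,0,0,0,0],
])

```text
time_s: 3.9
tcp_pos: [0.4995, 0.1318, 0.086]
ee_rot: [[-0.987, -0.162, 0.001], [-0.162, 0.987, 0.0], [-0.001, 0.0, -1.0]]
wrist_force: [-0.3, -0.2, -0.9]
gripper_width: 0.673
gripper_force: 0.0
```

drive_tool([
  [25,0,0,0,0,0,0],
  [20,0,0,0,0,0,0],
  [20,0,0,0,0,0,0],
  [20,0,0,0,0,0,0],
  [20,0,0,0,0,0,0],
])

```text
time_s: 4.32
tcp_pos: [0.499, 0.1317, 0.0854]
ee_rot: [[-0.987, -0.162, 0.0], [-0.162, 0.987, 0.0], [-0.0, 0.0, -1.0]]
wrist_force: [-0.4, -0.2, -0.1]
gripper_width: 0.333
gripper_force: 0.3
```

drive_tool([
  [20,0,0,0,0,0,0],
  [20,0,0,0,0,0,0],
  [20,0,0,0,0,0,0],
])

```text
time_s: 4.57
tcp_pos: [0.499, 0.1317, 0.0854]
ee_rot: [[-0.987, -0.162, 0.0], [-0.162, 0.987, 0.0], [-0.0, -0.0, -1.0]]
wrist_force: [-0.7, -0.0, 2.3]
gripper_width: 0.307
gripper_force: 30.0
```

drive_tool([
  [10,0,0,10,0,0,0],
  [10,0,0,20,0,0,0],
  [10,0,0,20,0,0,0],
  [10,20,-10,0,0,0,0],
  [10,25,-12,0,0,0,0],
])

```text
time_s: 4.98
tcp_pos: [0.5439, 0.1103, 0.1374]
ee_rot: [[-0.986, -0.164, 0.002], [-0.164, 0.986, 0.002], [-0.003, 0.001, -1.0]]
wrist_force: [-0.2, 0.1, -2.8]
gripper_width: 0.304
gripper_force: 30.0
```

drive_tool([
  [10,25,-12,0,0,0,0],
  [10,25,-12,0,0,0,0],
  [10,25,-12,0,0,0,0],
  [10,25,-12,0,0,0,0],
  [10,24,-12,0,0,0,0],
])

```text
time_s: 5.4
tcp_pos: [0.6688, 0.0488, 0.1352]
ee_rot: [[-0.987, -0.162, -0.001], [-0.162, 0.987, 0.0], [0.001, 0.0, -1.0]]
wrist_force: [0.4, 0.3, -1.1]
gripper_width: 0.307
gripper_force: 30.0
```

drive_tool([
  [10,0,0,-20,0,0,0],
  [10,0,0,-20,0,0,0],
  [10,0,0,-10,0,0,0],
  [10,0,0,0,0,0,0],
  [10,0,0,0,0,0,0],
])

```text
time_s: 5.82
tcp_pos: [0.6676, 0.0496, 0.085]
ee_rot: [[-0.987, -0.163, -0.001], [-0.163, 0.987, -0.001], [0.001, -0.001, -1.0]]
wrist_force: [0.3, -0.9, -1.1]
gripper_width: 0.303
gripper_force: 30.0
```

drive_tool([
  [10,0,0,-20,0,0,0],
  [10,0,0,-20,0,0,0],
  [10,0,0,-7,0,0,0],
  [10,0,0,-2,0,0,0],
  [10,0,0,0,0,0,0],
])

```text
time_s: 6.23
tcp_pos: [0.6683, 0.0499, 0.0369]
ee_rot: [[-0.987, -0.163, 0.001], [-0.163, 0.987, -0.0], [-0.001, -0.0, -1.0]]
wrist_force: [0.2, 0.4, -0.4]
gripper_width: 0.307
gripper_force: 30.0
```

drive_tool([
  [10,0,0,-1.5,0,0,0],
  [10,0,0,0,0,0,0],
  [10,0,0,-0.5,0,0,0],
  [40,0,0,0,0,0,0],
  [45,0,0,0,0,0,0],
])

```text
time_s: 6.65
tcp_pos: [0.6683, 0.0497, 0.0349]
ee_rot: [[-0.987, -0.162, 0.001], [-0.162, 0.987, 0.0], [-0.001, -0.0, -1.0]]
wrist_force: [0.3, 0.9, 0.6]
gripper_width: 0.385
gripper_force: 0.0
```

drive_tool([
  [60,0,0,0,0,0,0],
  [60,0,0,0,0,0,0],
  [60,0,0,10,0,0,0],
  [60,0,0,30,0,0,0],
  [60,0,0,35,0,0,0],
])

```text
time_s: 7.07
tcp_pos: [0.6663, 0.0492, 0.108]
ee_rot: [[-0.987, -0.162, -0.006], [-0.162, 0.987, -0.002], [0.006, -0.001, -1.0]]
wrist_force: [1.0, 0.4, -0.4]
gripper_width: 0.592
gripper_force: 0.0
```

drive_tool([
  [70,-25,12,15,0,0,0],
  [70,-25,12,0,0,0,0],
  [70,-25,12,0,0,0,0],
  [70,-25,12,0,0,0,0],
  [70,-25,12,0,0,0,0],
])

```text
time_s: 7.48
tcp_pos: [0.542, 0.1101, 0.1253]
ee_rot: [[-0.987, -0.162, 0.002], [-0.162, 0.987, 0.001], [-0.002, 0.0, -1.0]]
wrist_force: [-0.1, 0.6, -0.4]
gripper_width: 0.696
gripper_force: 0.0
```

drive_tool([
  [70,-24,12,0,0,0,0],
  [70,-20,9.5,0,0,0,0],
  [70,0,0,0,0,0,0],
  [70,0,0,0,0,0,0],
])

```text
time_s: 7.82
tcp_pos: [0.4987, 0.1318, 0.1254]
ee_rot: [[-0.986, -0.164, 0.002], [-0.164, 0.986, 0.001], [-0.002, 0.0, -1.0]]
wrist_force: [-0.1, -0.1, -0.5]
gripper_width: 0.702
gripper_force: 0.0
```

```bash
python3 - <<'E'
from h import *
s=sense(); print(s["tcp_pos"])
p=capture("top"); save(p,"t1.png"); X=cloud(p)
for nm,cx,cy,r,a,b in(("brass",.668,.05,.03,.02,.06),("steel",.499,.1315,.03,.05,.065)):
    m=(np.hypot(X[...,0]-cx,X[...,1]-cy)<r)&(X[...,2]>a)&(X[...,2]<b); Q=X[m]
    print(nm,len(Q),cv2.minEnclosingCircle((Q[:,:2]*1000).astype(np.float32)) if len(Q) else 0, [Q[:,2].min(),Q[:,2].max()] if len(Q) else 0)
E
```

```text
[0.49872295 0.13177032 0.12541703]
brass 138 ((668.3214721679688, 50.49346160888672), 14.129348754882812) [np.float64(0.020025783264583978), np.float64(0.039759185842285945)]
steel 50 ((493.7967224121094, 130.45065307617188), 14.996694564819336) [np.float64(0.05028581207855163), np.float64(0.06226875017993712)]
```

drive_tool([
  [70,0.3,0,-25,0,0,0],
  [70,0,0,-25,0,0,0],
  [70,0,0,-9,0,0,0],
  [70,0,0,0,0,0,0],
  [35,0,0,0,0,0,0],
])

```text
time_s: 8.28
tcp_pos: [0.5, 0.1309, 0.0652]
ee_rot: [[-0.987, -0.162, -0.0], [-0.162, 0.987, -0.001], [0.0, -0.001, -1.0]]
wrist_force: [0.6, 0.6, -0.2]
gripper_width: 0.671
gripper_force: 0.0
```

drive_tool([
  [30,0,0,0,0,0,0],
  [30,0,0,0,0,0,0],
  [30,0,0,0,0,0,0],
  [30,0,0,0,0,0,0],
  [30,0,0,0,0,0,0],
])

```text
time_s: 8.7
tcp_pos: [0.4998, 0.1314, 0.0661]
ee_rot: [[-0.987, -0.162, 0.002], [-0.162, 0.987, 0.001], [-0.002, 0.0, -1.0]]
wrist_force: [-1.5, 1.4, 3.3]
gripper_width: 0.422
gripper_force: 30.0
```

drive_tool([
  [20,0,0,0,0,0,0],
  [20,0,0,0,0,0,0],
])

```text
time_s: 8.87
tcp_pos: [0.4998, 0.1314, 0.0661]
ee_rot: [[-0.987, -0.163, 0.002], [-0.163, 0.987, 0.001], [-0.002, 0.0, -1.0]]
wrist_force: [-0.3, 0.3, 6.3]
gripper_width: 0.421
gripper_force: 30.0
```

drive_tool([
  [20,0,0,10,0,0,0],
  [20,0,0,20,0,0,0],
  [20,0,0,30,0,0,0],
  [20,10,-20,0,0,0,0],
  [20,14.3,-29.6,0,0,0,0],
])

```text
time_s: 9.28
tcp_pos: [0.524, 0.0831, 0.1273]
ee_rot: [[-0.986, -0.166, 0.003], [-0.166, 0.986, 0.002], [-0.004, 0.002, -1.0]]
wrist_force: [-0.1, -0.0, -2.7]
gripper_width: 0.424
gripper_force: 30.0
```

drive_tool([
  [20,14.3,-29.6,0,0,0,0],
  [20,14.3,-29.6,0,0,0,0],
  [20,14.3,-29.6,0,0,0,0],
  [20,14.3,-29.6,0,0,0,0],
  [20,14.3,-29.6,0,0,0,0],
])

```text
time_s: 9.7
tcp_pos: [0.5947, -0.0679, 0.1248]
ee_rot: [[-0.987, -0.162, -0.002], [-0.162, 0.987, 0.0], [0.002, 0.001, -1.0]]
wrist_force: [0.1, 0.8, -1.6]
gripper_width: 0.419
gripper_force: 30.0
```

drive_tool([
  [20,14.3,-29.6,0,0,0,0],
  [20,14.3,-29.6,0,0,0,0],
  [20,14.3,-29.6,0,0,0,0],
  [20,3.8,-9,0,0,0,0],
  [20,0,0,0,0,0,0],
])

```text
time_s: 10.12
tcp_pos: [0.6416, -0.1667, 0.124]
ee_rot: [[-0.987, -0.158, -0.002], [-0.158, 0.987, 0.0], [0.002, 0.0, -1.0]]
wrist_force: [0.3, 0.1, -1.7]
gripper_width: 0.416
gripper_force: 30.0
```

drive_tool([
  [20,0,0,-25,0,0,0],
  [20,0,0,-25,0,0,0],
  [20,0,0,-20,0,0,0],
  [20,0,0,0,0,0,0],
  [20,0,0,0,0,0,0],
])

```text
time_s: 10.53
tcp_pos: [0.6404, -0.1633, 0.0541]
ee_rot: [[-0.987, -0.163, -0.004], [-0.163, 0.987, 0.0], [0.004, 0.001, -1.0]]
wrist_force: [0.1, -0.0, -1.0]
gripper_width: 0.421
gripper_force: 30.0
```

Release at z ≈ 37.

drive_tool([
  [20,1.3,0,-10,0,0,0],
  [20,0,0,-5,0,0,0],
  [20,0,0,-1,0,0,0],
  [20,0,0,0,0,0,0],
])

```text
time_s: 10.87
tcp_pos: [0.6429, -0.1641, 0.0393]
ee_rot: [[-0.987, -0.162, -0.0], [-0.162, 0.987, 0.0], [0.0, 0.0, -1.0]]
wrist_force: [-0.1, -0.5, -1.5]
gripper_width: 0.42
gripper_force: 30.0
```

drive_tool([
  [20,0,0,-1.5,0,0,0],
  [20,0,0,-0.5,0,0,0],
  [20,0,0,0,0,0,0],
  [55,0,0,0,0,0,0],
  [60,0,0,0,0,0,0],
])

```text
time_s: 11.28
tcp_pos: [0.6434, -0.1644, 0.0377]
ee_rot: [[-0.987, -0.162, 0.001], [-0.162, 0.987, -0.0], [-0.001, -0.0, -1.0]]
wrist_force: [-1.0, 0.6, -0.5]
gripper_width: 0.508
gripper_force: 0.0
```

drive_tool([
  [60,0,0,0,0,0,0],
  [65,0,0,0,0,0,0],
  [70,0,0,15,0,0,0],
  [70,0,0,30,0,0,0],
  [70,0,0,40,0,0,0],
])

```text
time_s: 11.7
tcp_pos: [0.6409, -0.1641, 0.1198]
ee_rot: [[-0.987, -0.162, -0.007], [-0.162, 0.987, 0.001], [0.007, 0.002, -1.0]]
wrist_force: [0.9, -0.2, 0.0]
gripper_width: 0.691
gripper_force: 0.0
```

drive_tool([
  [70,-14.3,29.6,0,0,0,0],
  [70,-14.3,29.6,0,0,0,0],
  [70,-14.3,29.6,0,0,0,0],
  [70,-14.3,29.6,0,0,0,0],
  [70,-14.3,29.6,0,0,0,0],
])

```text
time_s: 12.12
tcp_pos: [0.5708, -0.0152, 0.1226]
ee_rot: [[-0.987, -0.162, 0.001], [-0.162, 0.987, 0.0], [-0.001, -0.0, -1.0]]
wrist_force: [0.2, 0.0, 0.3]
gripper_width: 0.696
gripper_force: 0.0
```

drive_tool([
  [70,-14.3,29.6,0,0,0,0],
  [70,-14.3,29.6,0,0,0,0],
  [70,-14.3,29.6,0,0,0,0],
  [70,-14.3,29.6,0,0,0,0],
  [70,-14.3,29.6,0,0,0,0],
])

```text
time_s: 12.53
tcp_pos: [0.4994, 0.1331, 0.1227]
ee_rot: [[-0.987, -0.162, 0.001], [-0.162, 0.987, 0.001], [-0.001, 0.0, -1.0]]
wrist_force: [-0.0, 1.1, -0.5]
gripper_width: 0.702
gripper_force: 0.0
```

drive_tool([
  [70,0,0,0,0,0,0],
  [70,0,0,0,0,0,0],
])

```text
time_s: 12.7
tcp_pos: [0.4997, 0.1333, 0.1227]
ee_rot: [[-0.986, -0.166, 0.001], [-0.166, 0.986, 0.0], [-0.001, 0.0, -1.0]]
wrist_force: [0.6, -0.5, -0.9]
gripper_width: 0.702
gripper_force: 0.0
```

```bash
python3 - <<'E'
from h import *
s=sense(); print(s["tcp_pos"])
p=capture("top"); save(p,"t2.png"); X=cloud(p)
for nm,cx,cy,r,a,b in(("steel",.642,-.164,.03,.02,.06),("block",.499,.1315,.09,.032,.04)):
    m=(np.hypot(X[...,0]-cx,X[...,1]-cy)<r)&(X[...,2]>a)&(X[...,2]<b); Q=X[m]; q=(Q[:,:2]*1000).astype(np.float32)
    print(nm,len(Q),cv2.minEnclosingCircle(q),cv2.minAreaRect(q), [Q[:,2].min(),Q[:,2].max()])
p=capture("side"); save(p,"s2.png")
E
```

```text
[0.49965603 0.13325439 0.12271136]
steel 268 ((642.7169189453125, -165.39854431152344), 19.261938095092773) ((641.5521240234375, -165.1381072998047), (37.20933532714844, 35.541175842285156), 87.4218521118164) [np.float64(0.020070202686871128), np.float64(0.03724768143054416)]
block 516 ((466.88153076171875, 126.15431213378906), 39.25642013549805) ((467.4280700683594, 126.28675842285156), (69.6578369140625, 40.3564338684082), 9.430895805358887) [np.float64(0.032020915163295645), np.float64(0.0399372340171907)]
```

View pics/s2.png

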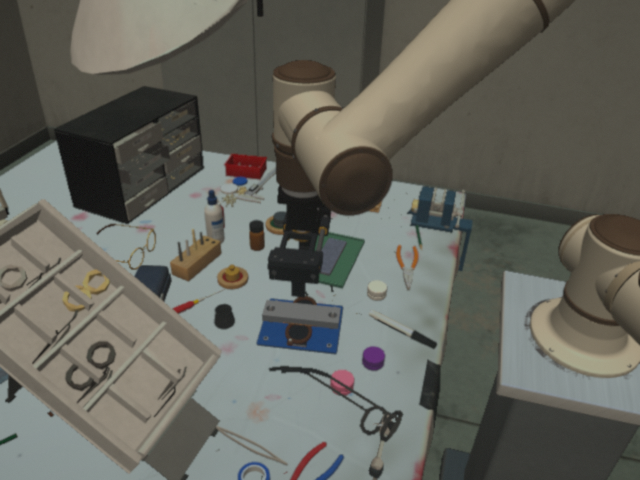

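The brass weight sits in the red cup at (233,272) and the block is bare at (300,313) under the gripper.

drive_tool([
  [75,-0.3,-1.7,-25,0,0,0],
  [75,0,0,-25,0,0,0],
  [75,0,0,-20,0,0,0],
  [75,0,0,0,0,0,0],
  [75,0,0,0,0,0,0],
])

```text
time_s: 13.22
tcp_pos: [0.4998, 0.1287, 0.0515]
ee_rot: [[-0.987, -0.16, -0.002], [-0.16, 0.987, -0.002], [0.002, -0.001, -1.0]]
wrist_force: [0.2, -0.4, -0.3]
gripper_width: 0.75
gripper_force: 0.0
```

drive_tool([
  [75,0,2,-3,0,0,0],
  [75,0,0,-3,0,0,0],
  [75,0,0,0,0,0,0],
  [40,0,0,0,0,0,0],
  [35,0,0,0,0,0,0],
])

```text
time_s: 13.63
tcp_pos: [0.5, 0.1322, 0.0467]
ee_rot: [[-0.987, -0.162, 0.001], [-0.162, 0.987, 0.001], [-0.001, 0.0, -1.0]]
wrist_force: [0.1, -0.9, -0.7]
gripper_width: 0.667
gripper_force: 0.0
```

drive_tool([
  [30,0,0,0,0,0,0],
  [30,0,0,0,0,0,0],
  [30,0,0,0,0,0,0],
  [30,0,0,0,0,0,0],
  [30,0,0,0,0,0,0],
])

```text
time_s: 14.05
tcp_pos: [0.4997, 0.1321, 0.0463]
ee_rot: [[-0.987, -0.162, 0.0], [-0.162, 0.987, 0.0], [-0.0, 0.0, -1.0]]
wrist_force: [-0.7, 0.4, 2.4]
gripper_width: 0.458
gripper_force: 30.0
```

drive_tool([
  [30,0,0,3,0,0,0],
  [30,0,0,8,0,0,0],
  [30,0,0,10,0,0,0],
  [30,0,0,10,0,0,0],
  [30,0,0,10,0,0,0],
])

```text
time_s: 14.47
tcp_pos: [0.4998, 0.1321, 0.0884]
ee_rot: [[-0.987, -0.162, 0.001], [-0.162, 0.987, 0.0], [-0.001, 0.0, -1.0]]
wrist_force: [-0.2, 0.1, -2.0]
gripper_width: 0.458
gripper_force: 30.0
```

drive_tool([
  [30,0,0,15,0,0,0],
  [30,0,0,15,0,0,0],
  [30,0.5,-15,0,0,0,-0.01],
  [30,0.5,-25,0,0,0,-0.01],
  [30,0.5,-30,0,0,0,-0.01],
])

```text
time_s: 14.88
tcp_pos: [0.5017, 0.0625, 0.1187]
ee_rot: [[-0.991, -0.134, 0.003], [-0.134, 0.991, 0.001], [-0.003, 0.001, -1.0]]
wrist_force: [1.1, -0.0, -2.0]
gripper_width: 0.452
gripper_force: 30.0
```

drive_tool([
  [30,0.5,-30,0,0,0,-0.01],
  [30,0.5,-30,0,0,0,-0.01],
  [30,0.5,-30,0,0,0,-0.01],
  [30,0.5,-30,0,0,0,-0.01],
  [30,0.5,-30,0,0,0,-0.01],
])

```text
time_s: 15.3
tcp_pos: [0.5037, -0.0893, 0.1183]
ee_rot: [[-0.997, -0.082, 0.001], [-0.082, 0.997, 0.0], [-0.001, 0.0, -1.0]]
wrist_force: [0.7, 0.4, -2.8]
gripper_width: 0.456
gripper_force: 30.0
```

drive_tool([
  [30,0.5,-30,0,0,0,-0.01],
  [30,0.5,-30,0,0,0,-0.01],
  [30,0.5,-30,0,0,0,-0.01],
  [30,0.5,-30,0,0,0,-0.009],
  [30,0.5,-30,0,0,0,0],
])

```text
time_s: 15.72
tcp_pos: [0.5061, -0.2395, 0.1183]
ee_rot: [[-0.999, -0.043, 0.001], [-0.043, 0.999, -0.0], [-0.001, -0.0, -1.0]]
wrist_force: [0.6, 1.3, -2.0]
gripper_width: 0.456
gripper_force: 30.0
```

drive_tool([
  [30,0.5,-30,0,0,0,0],
  [30,0.5,-30,0,0,0,0],
  [30,0.5,-27,0,0,0,0],
  [30,0,0,0,0,0,0],
  [30,0,0,0,0,0,0],
])

```text
time_s: 16.13
tcp_pos: [0.5073, -0.3262, 0.1176]
ee_rot: [[-0.999, -0.041, 0.0], [-0.041, 0.999, 0.0], [-0.0, 0.0, -1.0]]
wrist_force: [-0.2, -0.1, -2.4]
gripper_width: 0.457
gripper_force: 30.0
```

drive_tool([
  [30,0.5,0.8,-25,0,0,0],
  [30,0,0,-25,0,0,0],
  [30,0,0,-20,0,0,0],
  [30,0,0,-10,0,0,0],
  [30,0,0,0,0,0,0],
])

```text
time_s: 16.55
tcp_pos: [0.5068, -0.3226, 0.0352]
ee_rot: [[-0.999, -0.045, -0.005], [-0.045, 0.999, 0.002], [0.005, 0.002, -1.0]]
wrist_force: [-0.3, -0.5, -2.6]
gripper_width: 0.453
gripper_force: 30.0
```

drive_tool([
  [30,0,0,0,0,0,0],
])

```text
time_s: 16.63
tcp_pos: [0.5087, -0.3237, 0.0377]
ee_rot: [[-0.999, -0.045, 0.0], [-0.045, 0.999, -0.0], [-0.0, -0.0, -1.0]]
wrist_force: [-0.0, 0.3, -1.4]
gripper_width: 0.457
gripper_force: 30.0
```

drive_tool([
  [30,0,-1,-2.5,0,0,0],
  [30,0,0,-1.5,0,0,0],
  [30,0,0,0,0,0,0],
  [30,0,0,0,0,0,0],
])

```text
time_s: 16.97
tcp_pos: [0.5085, -0.3253, 0.0339]
ee_rot: [[-0.999, -0.044, 0.001], [-0.044, 0.999, -0.0], [-0.001, -0.0, -1.0]]
wrist_force: [-0.2, -0.2, -2.1]
gripper_width: 0.457
gripper_force: 30.0
```

drive_tool([
  [30,0,0,-0.7,0,0,0],
  [30,0,0,0,0,0,0],
  [55,0,0,0,0,0,0],
  [60,0,0,0,0,0,0],
  [65,0,0,0,0,0,0],
])

```text
time_s: 17.38
tcp_pos: [0.5084, -0.3253, 0.0325]
ee_rot: [[-0.999, -0.044, 0.0], [-0.044, 0.999, -0.0], [-0.0, -0.0, -1.0]]
wrist_force: [-0.6, -0.8, 0.7]
gripper_width: 0.593
gripper_force: 0.0
```

drive_tool([
  [65,0,0,0,0,0,0],
  [71,0,0,10,0,0,0],
  [71,0,0,25,0,0,0],
  [71,0,0,30,0,0,0],
  [71,0,0,30,0,0,0],
])

```text
time_s: 17.8
tcp_pos: [0.5078, -0.3251, 0.1286]
ee_rot: [[-0.999, -0.044, -0.001], [-0.044, 0.999, 0.0], [0.001, 0.0, -1.0]]
wrist_force: [1.5, 0.1, 0.1]
gripper_width: 0.708
gripper_force: 0.0
```

drive_tool([
  [71,0,30,0,0,0,0.12],
  [71,-0.6,30,0,0,0,0.12],
  [71,-0.6,30,0,0,0,0.12],
  [71,-0.6,30,0,0,0,0.12],
  [71,-0.6,30,0,0,0,0.12],
])

```text
time_s: 18.22
tcp_pos: [0.5057, -0.174, 0.1283]
ee_rot: [[-0.796, -0.605, 0.001], [-0.605, 0.796, -0.0], [-0.001, -0.001, -1.0]]
wrist_force: [0.7, 1.1, -0.5]
gripper_width: 0.713
gripper_force: 0.0
```

drive_tool([
  [71,-0.6,30,0,0,0,0.12],
  [71,-0.6,30,0,0,0,0.12],
  [71,-0.6,30,0,0,0,0.12],
  [71,-0.6,30,0,0,0,0.12],
  [71,-0.6,30,0,0,0,0.12],
])

```text
time_s: 18.63
tcp_pos: [0.5028, -0.0237, 0.1283]
ee_rot: [[-0.315, -0.949, 0.001], [-0.949, 0.315, 0.0], [-0.0, -0.001, -1.0]]
wrist_force: [0.9, 0.2, 0.0]
gripper_width: 0.709
gripper_force: 0.0
```

drive_tool([
  [71,-0.6,30,0,0,0,0.12],
  [71,-0.6,30,0,0,0,0.12],
  [71,-0.6,30,0,0,0,0.12],
  [71,-0.6,20,0,0,0,0.12],
  [71,0,0,0,0,0,0],
])

```text
time_s: 19.05
tcp_pos: [0.5011, 0.0881, 0.1284]
ee_rot: [[0.16, -0.987, 0.002], [-0.987, -0.16, 0.001], [-0.001, -0.003, -1.0]]
wrist_force: [-0.6, -0.3, 0.3]
gripper_width: 0.707
gripper_force: 0.0
```

```bash
python3 - <<'E'
from h import *
s=sense(); print(s["tcp_pos"],np.degrees(np.arctan2(s["ee_rot"][1][1],s["ee_rot"][0][1])),s["joints"])
p=capture("top"); save(p,"t3.png"); X=cloud(p)
for nm,cx,cy,r,a,b in(("block",.508,-.326,.09,.019,.035),("steel",.642,-.164,.03,.024,.04),("frame",.499,.1315,.075,.018,.028)):
    m=(np.hypot(X[...,0]-cx,X[...,1]-cy)<r)&(X[...,2]>a)&(X[...,2]<b); Q=X[m]; q=(Q[:,:2]*1000).astype(np.float32)
    print(nm,len(Q),cv2.minEnclosingCircle(q),cv2.minAreaRect(q), np.percentile(Q[:,2],[5,50,95]))
p=capture("side"); 
for d in masks_of("frame_front",p)[:2]: print(d["p"],d["xy"])
save(p,"s3.png")
E
```

```text
[0.50112774 0.08805789 0.1284407 ] -170.78144738948902 [ 2.82800489e+01  1.75031306e+01 -2.47253427e+01  2.09380813e-02
 -4.76187329e+01 -1.90755431e+01]
block 1275 ((507.9410400390625, -326.3047180175781), 68.52587890625) ((508.54144287109375, -324.72857666015625), (134.0475616455078, 68.92200469970703), 2.2837016582489014) [0.01994662 0.02387666 0.02800707]
steel 255 ((642.3078002929688, -164.63621520996094), 19.47175407409668) ((641.8909912109375, -164.99461364746094), (36.95433044433594, 36.21538162231445), 87.01771545410156) [0.02610266 0.02989406 0.03414192]
frame 160 ((501.0577087402344, 133.0153350830078), 58.58058547973633) ((500.4229736328125, 132.77369689941406), (38.315982818603516, 117.08373260498047), 19.55065155029297) [0.01816216 0.02153639 0.02604583]
0.86 [302.8, 318.8]
```

View pics/t3.png

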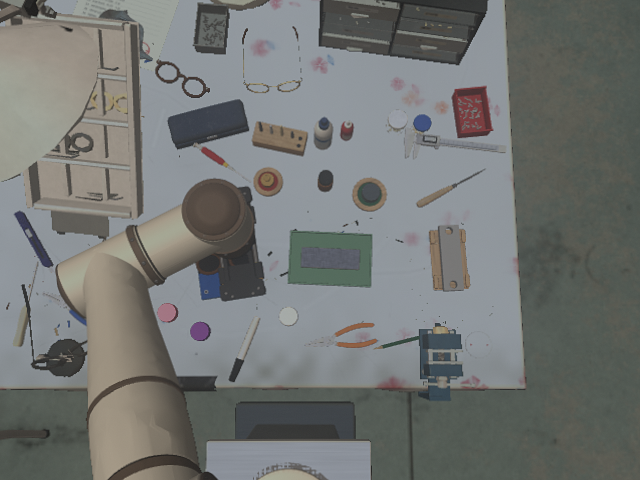

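The block lies on its rest at (449,258) and both weights are in their cups at (268,181) and (370,192). Next I check the frame front in the side view.

```bash
python3 - <<'E'
from h import *
im=cv2.imread("pics/s3.png"); cv2.imwrite("pics/s3c.png",cv2.resize(im[230:380,220:400],None,fx=4,fy=4,interpolation=cv2.INTER_CUBIC))
p=capture("side");X=cloud(p)
d=masks_of("frame_front",p)[0]; Q=X[d["region"]]; Q=Q[(Q[:,2]>.018)&(Q[:,2]<.028)&(np.hypot(Q[:,0]-.499,Q[:,1]-.1315)<.08)]
print(len(Q),cv2.minAreaRect((Q[:,:2]*1000).astype(np.float32)))
c,s=np.cos(np.radians(9.3)),np.sin(np.radians(9.3))
L=(Q[:,:2]-[.4992,.1315])@np.array([[c,-s],[s,c]])*1000
for y in range(-60,61,15):
    l=L[abs(L[:,1]-y)<6]; print(y,len(l),l[:,0].min().round(1) if len(l) else 0,l[:,0].max().round(1) if len(l) else 0)
E
```

```text
545 ((500.71527099609375, 133.65609741210938), (45.56666946411133, 132.1355438232422), 9.3780517578125)
-60 29 -8.2 15.8
-45 47 -17.1 21.7
-30 32 -20.9 23.4
-15 58 -18.5 21.7
0 28 -7.8 14.3
15 74 -16.3 20.6
30 42 -20.6 24.1
45 46 -20.1 23.6
60 86 -14.9 17.9
```

View pics/s3c.png

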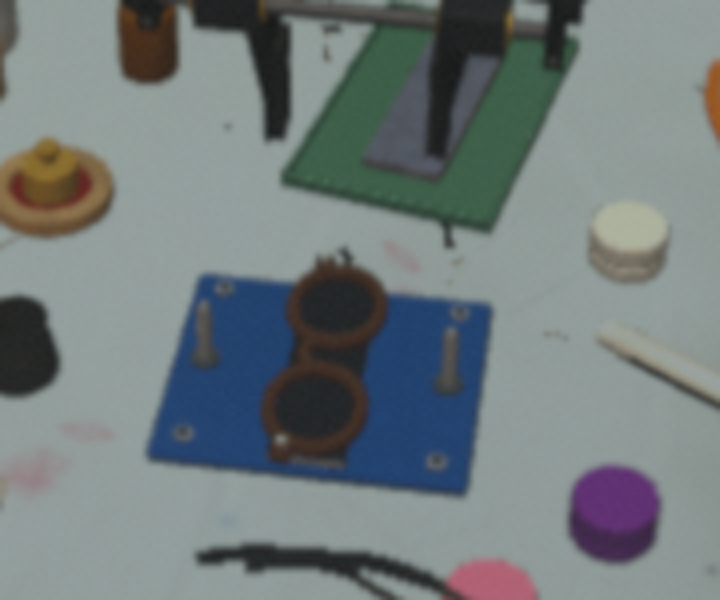

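The frame front is undisturbed in the crop at (310,370), between the pins at (205,330) and (450,360).

drive_tool([
  [71,-0.9,21.9,0,0,0,0],
  [71,-0.9,21.9,0,0,0,0],
  [71,0,0,0,0,0,0],
  [71,0,0,-25,0,0,0],
  [71,0,0,-25,0,0,0],
])

```text
time_s: 19.72
tcp_pos: [0.4998, 0.1285, 0.0783]
ee_rot: [[0.151, -0.989, 0.004], [-0.989, -0.151, 0.002], [-0.002, -0.004, -1.0]]
wrist_force: [0.3, -0.3, 0.3]
gripper_width: 0.709
gripper_force: 0.0
```

drive_tool([
  [71,0,0,-10,0,0,0],
  [71,0,0,0,0,0,0],
  [71,0,0,0,0,0,0],
])

```text
time_s: 19.97
tcp_pos: [0.4988, 0.1279, 0.0675]
ee_rot: [[0.152, -0.988, -0.001], [-0.988, -0.152, -0.001], [0.001, 0.001, -1.0]]
wrist_force: [-0.4, 0.4, 0.3]
gripper_width: 0.71
gripper_force: 0.0
```

drive_tool([
  [71,0.6,3.8,0,0,0,0.01],
  [71,0,0,-10,0,0,0],
  [71,0,0,-10,0,0,0],
  [71,0,0,-5,0,0,0],
  [71,0,0,0,0,0,0],
])

```text
time_s: 20.38
tcp_pos: [0.4981, 0.1319, 0.0409]
ee_rot: [[0.162, -0.987, -0.003], [-0.987, -0.162, -0.002], [0.001, 0.003, -1.0]]
wrist_force: [0.3, 0.0, 0.1]
gripper_width: 0.707
gripper_force: 0.0
```

drive_tool([
  [71,0,0,0,0,0,0],
])

```text
time_s: 20.47
tcp_pos: [0.4989, 0.1323, 0.0419]
ee_rot: [[0.162, -0.987, -0.001], [-0.987, -0.162, -0.001], [0.001, 0.001, -1.0]]
wrist_force: [-0.4, 0.6, 0.6]
gripper_width: 0.708
gripper_force: 0.0
```

drive_tool([
  [71,0.5,-0.5,-5,0,0,0],
  [71,0,0,-3,0,0,0],
  [71,0,0,0,0,0,0],
  [60,0,0,0,0,0,0],
  [55,0,0,0,0,0,0],
])

```text
time_s: 20.88
tcp_pos: [0.4998, 0.132, 0.0345]
ee_rot: [[0.162, -0.987, 0.0], [-0.987, -0.162, 0.0], [-0.0, -0.0, -1.0]]
wrist_force: [-0.4, 0.2, 0.8]
gripper_width: 0.632
gripper_force: 0.0
```

drive_tool([
  [50,0,0,0,0,0,0],
  [45,0,0,0,0,0,0],
  [45,0,0,0,0,0,0],
  [45,0,0,0,0,0,0],
])

```text
time_s: 21.22
tcp_pos: [0.4998, 0.132, 0.0346]
ee_rot: [[0.162, -0.987, 0.0], [-0.987, -0.162, 0.0], [-0.0, -0.0, -1.0]]
wrist_force: [0.2, 0.1, 1.0]
gripper_width: 0.517
gripper_force: 30.0
```

drive_tool([
  [35,0,0,0,0,0,0],
  [30,0,0,3,0,0,0],
  [30,0,0,6,0,0,0],
  [30,0,0,8,0,0,0],
  [30,0,0,8,0,0,0],
])

```text
time_s: 21.63
tcp_pos: [0.4997, 0.132, 0.0603]
ee_rot: [[0.162, -0.987, 0.0], [-0.987, -0.162, -0.0], [0.0, -0.0, -1.0]]
wrist_force: [-0.8, 0.7, 0.1]
gripper_width: 0.516
gripper_force: 30.0
```

drive_tool([
  [30,0,0,10,0,0,0],
  [30,0,0,10,0,0,0],
  [30,0,0,5,0,0,0],
  [30,0,0,0,0,0,0],
])

```text
time_s: 21.97
tcp_pos: [0.5006, 0.1325, 0.0864]
ee_rot: [[0.163, -0.987, 0.003], [-0.987, -0.163, 0.002], [-0.001, -0.004, -1.0]]
wrist_force: [0.3, 0.3, -0.3]
gripper_width: 0.513
gripper_force: 30.0
```

drive_tool([
  [30,0.5,-10,0,0,0,-0.015],
  [30,0.5,-18,0,0,0,-0.015],
  [30,0.5,-18,0,0,0,-0.015],
  [30,0.5,-18,0,0,0,-0.015],
  [30,0.5,-18,0,0,0,-0.015],
])

```text
time_s: 22.38
tcp_pos: [0.5014, 0.0484, 0.0838]
ee_rot: [[0.086, -0.996, -0.002], [-0.996, -0.086, -0.001], [0.0, 0.002, -1.0]]
wrist_force: [-0.2, 1.0, 0.0]
gripper_width: 0.519
gripper_force: 30.0
```

drive_tool([
  [30,0.5,-18,0,0,0,-0.015],
  [30,0.5,-18,0,0,0,-0.015],
  [30,0.5,-18,0,0,0,-0.015],
  [30,0.5,-18,0,0,0,-0.015],
  [30,0.5,-18,0,0,0,-0.015],
])

```text
time_s: 22.8
tcp_pos: [0.5038, -0.0417, 0.0837]
ee_rot: [[0.011, -1.0, -0.002], [-1.0, -0.011, -0.0], [0.0, 0.002, -1.0]]
wrist_force: [0.4, -0.9, -0.0]
gripper_width: 0.515
gripper_force: 30.0
```

drive_tool([
  [30,0.5,-18,0,0,0,-0.015],
  [30,0.5,-14,0,0,0,-0.015],
  [30,0.5,-10,0,0,0,-0.015],
  [30,0,0,0,0,0,0],
  [30,0,0,0,0,0,0],
])

```text
time_s: 23.22
tcp_pos: [0.5058, -0.0826, 0.084]
ee_rot: [[-0.033, -0.999, -0.001], [-0.999, 0.033, -0.0], [0.0, 0.001, -1.0]]
wrist_force: [0.9, 0.4, -1.0]
gripper_width: 0.517
gripper_force: 30.0
```

Now lower to 31.6 in small steps.

drive_tool([
  [30,0.8,1,-12,0,0,0],
  [30,0,0,-12,0,0,0],
  [30,0,0,-12,0,0,0],
  [30,0,0,-8,0,0,0],
  [30,0,0,-3,0,0,0],
])

```text
time_s: 23.63
tcp_pos: [0.5061, -0.0806, 0.0362]
ee_rot: [[-0.031, -1.0, -0.003], [-1.0, 0.031, -0.0], [0.0, 0.003, -1.0]]
wrist_force: [-0.1, 0.0, -1.1]
gripper_width: 0.517
gripper_force: 30.0
```

drive_tool([
  [30,0,0,-2,0,0,0],
  [30,0,0,0,0,0,0],
  [30,0,0,0,0,0,0],
])

```text
time_s: 23.88
tcp_pos: [0.5074, -0.0809, 0.0358]
ee_rot: [[-0.032, -1.0, 0.001], [-1.0, 0.032, 0.0], [-0.0, -0.001, -1.0]]
wrist_force: [-0.6, 0.3, 0.2]
gripper_width: 0.516
gripper_force: 30.0
```

drive_tool([
  [30,0,-0.5,-2,0,0,0],
  [30,0,0,-1.5,0,0,0],
  [30,0,0,-0.5,0,0,0],
  [30,0,0,0,0,0,0],
  [30,0,0,0,0,0,0],
])

```text
time_s: 24.3
tcp_pos: [0.507, -0.0816, 0.0316]
ee_rot: [[-0.032, -0.999, 0.0], [-0.999, 0.032, -0.0], [-0.0, -0.0, -1.0]]
wrist_force: [-0.5, 0.5, -0.2]
gripper_width: 0.516
gripper_force: 30.0
```

drive_tool([
  [56,0,0,0,0,0,0],
  [62,0,0,0,0,0,0],
  [66,0,0,0,0,0,0],
  [66,0,0,0,0,0,0],
  [66,0,0,0,0,0,0],
])

```text
time_s: 24.72
tcp_pos: [0.507, -0.0816, 0.0314]
ee_rot: [[-0.032, -0.999, -0.0], [-0.999, 0.032, -0.0], [0.0, 0.0, -1.0]]
wrist_force: [0.5, 0.2, -0.2]
gripper_width: 0.65
gripper_force: 0.0
```

drive_tool([
  [66,0,0,8,0,0,0],
  [66,0,0,20,0,0,0],
  [66,0,0,30,0,0,0],
  [66,0,0,35,0,0,0],
  [66,0,0,35,0,0,0],
])

```text
time_s: 25.13
tcp_pos: [0.5064, -0.0817, 0.1611]
ee_rot: [[-0.032, -0.999, -0.001], [-0.999, 0.032, -0.0], [0.0, 0.001, -1.0]]
wrist_force: [1.3, 0.6, -0.5]
gripper_width: 0.66
gripper_force: 0.0
```

drive_tool([
  [66,0,30,0,0,0,0],
  [66,0,35,0,0,0,0],
  [66,0,35,0,0,0,0],
  [66,0,35,0,0,0,0],
  [66,0,35,0,0,0,0],
])

```text
time_s: 25.55
tcp_pos: [0.5067, 0.0899, 0.1604]
ee_rot: [[-0.032, -0.999, 0.001], [-0.999, 0.032, 0.001], [-0.001, -0.001, -1.0]]
wrist_force: [0.1, -0.1, -0.7]
gripper_width: 0.66
gripper_force: 0.0
```

drive_tool([
  [66,0,20,0,0,0,0],
  [66,0,0,0,0,0,0],
  [66,0,0,0,0,0,0],
])

```text
time_s: 25.8
tcp_pos: [0.5068, 0.1093, 0.1598]
ee_rot: [[-0.03, -1.0, 0.0], [-1.0, 0.03, 0.0], [-0.0, -0.0, -1.0]]
wrist_force: [-0.6, 0.1, -0.0]
gripper_width: 0.66
gripper_force: 0.0
```

```bash
python3 - <<'E'
from h import *
print(sense()["tcp_pos"])
p=capture("top"); save(p,"t4.png"); X=cloud(p)
for nm,cx,cy,r,a,b in(("brass",.668,.05,.03,.021,.045),("steel",.642,-.164,.03,.024,.04),("block",.508,-.326,.09,.0195,.035),("frame",.507,-.0815,.09,.0155,.028)):
    m=(np.hypot(X[...,0]-cx,X[...,1]-cy)<r)&(X[...,2]>a)&(X[...,2]<b); Q=X[m]; q=(Q[:,:2]*1000).astype(np.float32)
    print(nm,len(Q),cv2.minEnclosingCircle(q),cv2.minAreaRect(q), np.percentile(Q[:,2],[5,50,95]).round(4))
p=capture("side"); save(p,"s4.png")
a=cv2.imread("pics/t4.png")[150:310,200:500]; b=cv2.imread("pics/s4.png")[170:370,180:480]
cv2.imwrite("pics/m4.png",cv2.resize(np.vstack([a,b]),None,fx=1.65,fy=1.65))
E
```

```text
[0.50677127 0.10930022 0.15981607]
brass 136 ((668.2062377929688, 50.7483024597168), 14.40270709991455) ((667.6552734375, 50.45353698730469), (27.62194061279297, 25.922372817993164), 68.77564239501953) [0.0225 0.0268 0.039 ]
steel 255 ((642.3482055664062, -165.0764923095703), 19.108610153198242) ((641.8250122070312, -164.50833129882812), (36.711883544921875, 36.348663330078125), 39.1495361328125) [0.0256 0.0297 0.0339]
block 1240 ((508.7246398925781, -324.998779296875), 69.06129455566406) ((508.5411376953125, -324.0362854003906), (134.27525329589844, 70.32262420654297), 3.141885280609131) [0.0203 0.0242 0.0282]
frame 482 ((514.5838012695312, -82.23030090332031), 66.28260803222656) ((506.3645324707031, -81.8642349243164), (132.53965759277344, 45.89939498901367), 87.4498519897461) [0.0159 0.0189 0.0231]
```

View pics/m4.png

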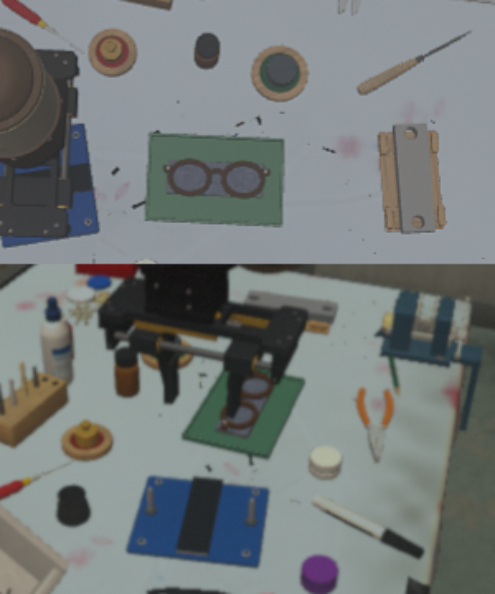

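The mosaic shows every part home: brass at (112,50), steel at (280,70), the block on its rest at (410,180) and the frame on the cushion at (217,178). The gripper is clear of everything, so I hand the job in.

```bash
python3 -c "
from station import *
print(finish_job())"
```

```text
the job is handed in; nothing more can be done
None
```

I took the press apart and handed the job in at about 26 s of the 109 s allowed: the brass and steel weights are in their cups, the block is in its saddles and the frame front is on the tray cushion; in the last pictures each is within about 2 mm of its target, but the hand-in call returned no verdict.

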